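# Load a label roll on the unwinder and lock it with its core flange

## Robot

A 6-joint arm with a two-finger parallel gripper is mounted at the origin on a cart in front of the work surface, level with it; the furniture and walls round the work are solid. World frame = base frame: x ahead of the robot, y to its left, z up, the work surface at z = 0. Lengths are in m, angles in rad, forces in N, time in s.
With the tool pointing down it reaches from about 0.4 to 0.825 m from the base axis. Payload 7 kg.
Tool frame: the origin (TCP) lies at the very end of the fingers, on their centre line; the grasp point (between the pads) lies 19 mm behind it; z points along the fingers, y is the line along which they close (so a half turn about z gives the same grasp; the last joint's range is limited). The gripper opens to 88 mm and grips with 3 to 60 N. Pads are 19 mm wide; open, the fingers measure 130 mm over their backs; the gripper's body (78 mm by 193 mm) begins 47 mm behind the grasp point.
Start: joints at [1.426, 0.359, 0.012, 0, -1.224, -0.288], TCP at [0.283, 0.613, 0.227] pointing down, gripper open.
Joint ranges: [-3.07, 3.07], [-1.43, 2.12], [-1.02, 1.25], [-3.03, 1.67], [-3.05, -0], [-3.03, 3.03]. Speed limits (rad/s): [2.39, 2.39, 3.01, 3.14, 3.14, 3.14].

## Interface

Orientations are given as [roll, pitch, yaw] about the fixed x, y, z axes, in that order (R = Rz(yaw) Ry(pitch) Rx(roll)).
In Python, from station import arm, grab_frame gives the robot as it stands.
- The arm moves only by the tool jog_arm, never from a script. Its argument "deltas" is a list that holds one entry, the list of rows, each a list of 4 numbers: the shift along the tool's x, y, z in units of 60 mm (1.0 is 60 mm), then the turn about the tool's z in units of 5 degrees (1.0 is 5 degrees). A call has 1 to 8 rows; each row is the pose to reach, as a shift and turn from the pose commanded when the call began, along the tool's axes at that moment; what a row does not reach only later rows make up. A row lasts 1/8 s, in which the tool goes at most 62.5 mm and 10.7 degrees, less where a joint would pass 70% of its speed; a pose out of reach is approached as far as the arm can. A call with a gripper value outside its range is refused whole. "grip" is the finger opening in mm, from 0 to 87.6, set as the call begins (left out, the last holds). The fingers move at their own pace and stop on an object; "squeeze" is the grip in N (left out, the last holds). Time passes only in rows, so rows that repeat a pose let the fingers close. It gives the time, the measured TCP pose, the force, the opening and the grip force at its end, in the units of the state.
- arm.get_state(): the state, without advancing time (a new reading comes with each control period).
- grab_frame(name): name is "scene" or "side" or "wrist"; returns a dict with "img" (384x512x3 uint8, red, green, blue), "vfov" (degrees; the focal length in pixels is half the picture's height over the tangent of half this angle, whatever the lens; pixels are square), "cx", "cy" (the principal point, pixels), "xyz" and "rotation" of the camera in the world. Camera axes: x right, y down, z forward; pixel columns grow to the right and rows downward; lengths in m; the calibration is good to about 2 mm. A picture is of the moment at which its call begins. There is no depth.
- arm.job_done(): hands the job in; it is judged then, once.
The state is a dict: "t": time; "q": joint angles; "qd": joint speeds; "joint_efforts": joint torques, N m; "eef_pos": TCP position; "ee_rot": TCP orientation; "force": force on the tool from outside, world axes, zero at the start; "moment": the same for the moment, N m; "width": finger opening in m; "gripper_force": force on a finger pad.
Only numpy, scipy, OpenCV 4.12 (cv2) and the standard library are available. Lean on these libraries where they do the work, as an engineer would, in place of code of your own. Each camera call takes 0.05 s, during which the arm holds its last target. There are 200 camera calls.

## Task

Load the label unwinder: slide the white label roll over its leaning spindle until it lies flat on the platter, then slide the orange core flange down the same shaft, thin neck first, until the neck is in the roll's core and the flange lies flush on the roll. Leave the packing tape and the paper cups as they stand.

Things in the scene. Friction and masses are not known exactly. Their poses are not given: they have to be found in the camera images.
- unwinder: Label unwinder, fixed: white wedge housing 160 mm deep (x), 150 wide (y), 30 high in front, 105 behind; its dark deck slopes 25 degrees down to its front (-x). Origin: centre of its underside, z up. A grey platter 100 mm across with a steel spindle stands square to the deck. A guide roller 15 mm thick, 51 tall, stands at the deck's upper right corner, 85 mm from the spindle axis.
- spindle_tip (a point): Tip of the spindle on its axis; z points out along it, 25 degrees from vertical, leaning to the unwinder's front. Shaft 18 mm thick, its last 8 mm taper to 11. The platter's face is 80 mm below the tip. Round the shaft's foot a black hub 31.5 mm across, 6 high, tapering to 20 at 14 high, centres the roll's core. Platter and spindle turn freely with slight friction; x, y turn along.
- spindle_mid (a point): Point on the spindle axis 23 mm above the platter's face (57 mm below the tip): where the middle of a fully seated label roll lies. Axes as spindle_tip.
- flange_home (a point): Point on the spindle axis 34 mm above the platter's face (46 mm below the tip): where the core flange's origin lies when fully home in a seated roll; the shaft's tip then stands 9 mm out of the collar. Axes as spindle_tip. The neck may catch on the core's edge: then a light press on the collar sends it home.
- label_roll: White roll of labels standing on a flat end: 60 mm across, 46 high, brown cardboard core with a 34 mm bore right through (1.25 mm play all round on the hub), about 0.12 kg. Origin: centre of its underside, z up along its axis. Both ends are alike. It and the core flange start on 3 mm mats, one left and one right of the unwinder.
- roll_mid (a point): Middle of the label roll, on its axis, 23 mm above its underside. Axes as label_roll.
- core_flange: Orange core flange standing on its neck, collar up: neck 31 mm across, 12 high (lowest 3 mm taper to 28), flange 46 across (12 to 17 mm high), ribbed grip collar 36 across (17 to 37 mm high). A 20.5 mm bore right through (1.25 mm play all round on the shaft); the neck has 1.5 mm play in the roll's core. About 0.06 kg. Origin: centre of the neck's lower end, z up through the collar.
- packing_tape: Roll of brown packing tape lying flat, about 100 mm across, 25 high; not to be disturbed. Origin: centre of its underside.
- cup_stack: Stack of white paper cups, 92 mm across, 123 tall, standing on the desk; not to be disturbed. Origin: centre of its underside.
Not all that is in view belongs to the job. What is shaped like the label_roll but turquoise is not meant.

How it is judged:
By the outcome, as a careful person would: the job done as asked, in the order asked, and still so for the second after the job is handed in, with the robot touching nothing.
It also fails if it takes over 72 s, if anything falls off the work surface, if the arm or the gripper's body presses on something with over 40 N, if the wrist force passes 120 N, or if a joint passes its speed limit or range.

## Working session

There is one attempt and no reset: what is moved stays moved. The work goes in short steps, Python scripts to look and compute and a tool call to move; the robot and the scene stay as the last step left them, time stands still between calls to the robot, and variables do not carry over. Pictures are saved under pics/ and viewed, at most 10 in all, crops included, and the job is handed in when it is done.

Besides the shell and the picture viewer there is one more tool, called after ">>>" as name(argument=value, ...), one argument or row to a line, values as JSON. jog_arm: Moves the arm, as the interface text tells. Its arguments: {"type":"object","properties":{"deltas":{"type":"array"},"grip":{"type":"number"},"squeeze":{"type":"number"}},"required":["deltas"]}

```bash
ls; mkdir -p pics
python3 - <<'E'
from station import arm, grab_frame
import cv2, pickle, numpy as np
fs={}
for n in ("scene","side","wrist"):
    f=grab_frame(n); fs[n]=f
    print(n,f["vfov"],f["cx"],f["cy"],np.round(f["xyz"],4).tolist(),np.round(f["rotation"],4).tolist(), [k for k in f])
pickle.dump(fs,open("f0.pkl","wb"))
a=np.hstack([fs["scene"]["img"],fs["side"]["img"]])[:,:,::-1]
for n in fs: cv2.imwrite(f"pics/{n}0.png",cv2.resize(fs[n]["img"][:,:,::-1],(800,600),interpolation=cv2.INTER_CUBIC))
s=arm.get_state(); print(s)
E
```

```text
pics
scene 54.44374066443199 257.54167132887204 192.05980382222276 [-0.2937, -0.4552, 0.9967] [-2.3633, 0.0095, -1.1395] ['img', 'vfov', 'cx', 'cy', 'xyz', 'rotation']
side 55.45943520545099 250.37471833968712 190.16209868567623 [0.5697, 0.6954, 1.0188] [-2.4119, -0.0135, 3.0595] ['img', 'vfov', 'cx', 'cy', 'xyz', 'rotation']
wrist 59.15149474959505 253.65576737808587 191.59732264814224 [0.3465, 0.5821, 0.3845] [2.8721, -0.0016, -2.0032] ['img', 'vfov', 'cx', 'cy', 'xyz', 'rotation']
{'t': 0.15, 'q': array([ 1.42608758e+00,  3.59200978e-01,  1.12653394e-02, -2.25393006e-04,
       -1.22409163e+00, -2.88115824e-01]), 'qd': array([-1.67832619e-03, -2.40326209e-03,  2.59412672e-03,  1.23549965e-03,
       -1.47430586e-05,  2.56828840e-04]), 'joint_efforts': array([-2.16528788e-03, -5.83269954e+01,  2.93288809e+01,  7.00125754e+00,
        8.75830301e-03, -1.00361128e-04]), 'eef_pos': array([0.28298996, 0.61241118, 0.22585527]), 'ee_rot': array([ 3.14035223e+00, -1.46616658e-04, -4.32901199e-01]), 'force': array([-0.66744009,  0.16215261, -0.39073393]), 'moment': array([0.02051638, 0.01586859, 0.02236509]), 'gripper_force': 0.0, 'width': 0.08781102873853247}
```

View pics/scene0.png

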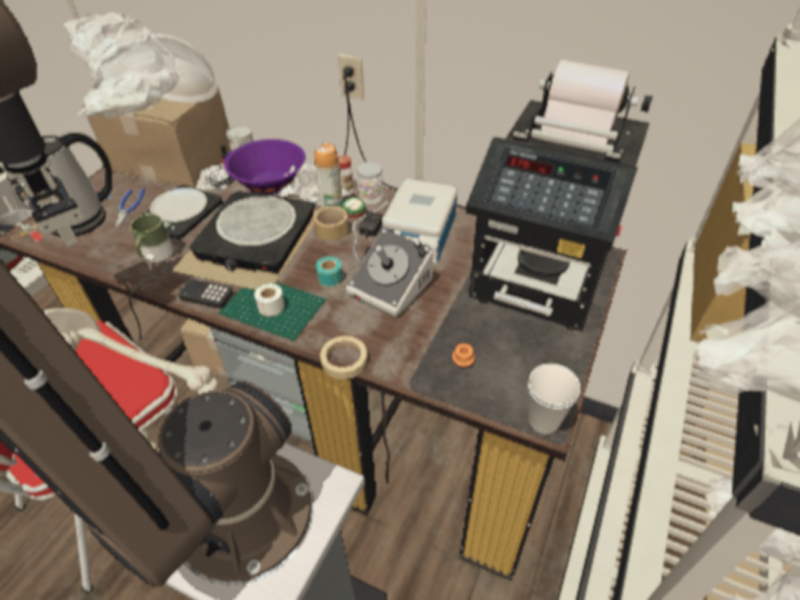

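View pics/side0.png

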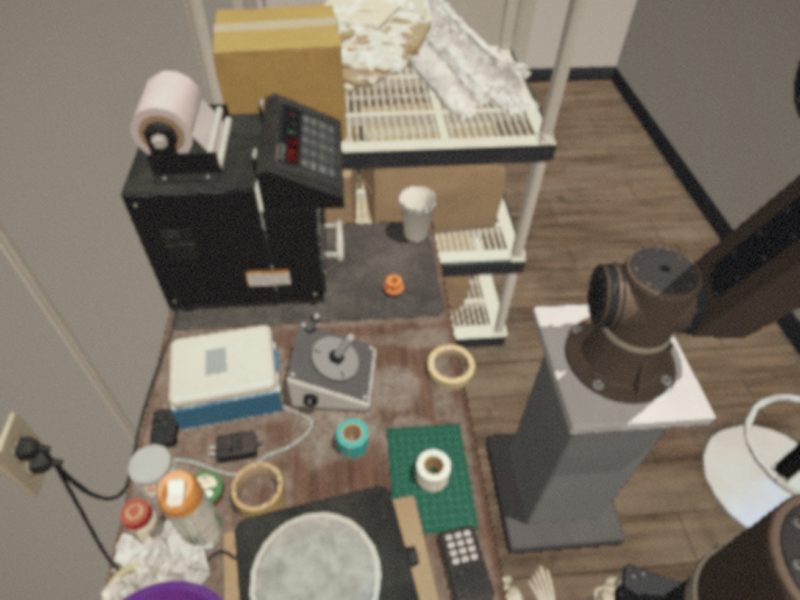

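Candidates for the roll (scene, 800 px): white roll (268,298) on the green mat, turquoise one (329,270) and tape rolls (343,357) and (331,222). I choose the white one. For the flange there is the orange piece (463,355) on the dark mat, while the orange bottle cap (326,155) is not it. A close crop will check both.

Run:
```python
import cv2, pickle, numpy as np
fs=pickle.load(open("f0.pkl","rb"))
def crop(n,cx,cy,w,h,W,H):
    im=fs[n]["img"][:,:,::-1]; k=.64
    x0=int(cx*k-w/2); y0=int(cy*k-h/2); c=cv2.resize(im[y0:y0+h,x0:x0+w],(W,H),interpolation=cv2.INTER_CUBIC)
    print(n,x0,y0,W/w); return c
top=np.hstack([crop("scene",268,298,40,40,240,240),crop("scene",463,355,40,40,240,240),crop("scene",392,270,64,48,320,240)])
bot=np.hstack([crop("side",433,470,40,40,240,240),crop("side",394,286,40,40,240,240),crop("side",332,362,64,48,320,240)])
cv2.imwrite("pics/c1.png",np.vstack([top,bot]))
```

```text
scene 151 170 6.0
scene 276 207 6.0
scene 218 148 5.0
side 257 280 6.0
side 232 163 6.0
side 180 207 5.0
```

View pics/c1.png

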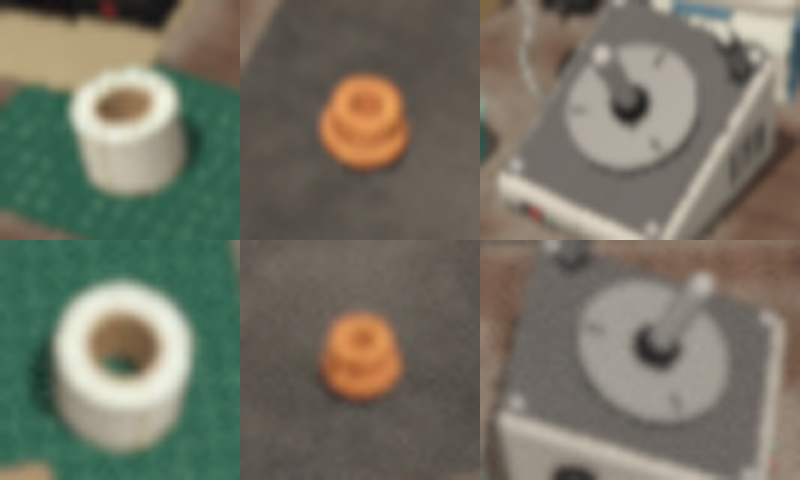

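Roll and flange are confirmed: the white roll with its brown core, and the stepped orange flange standing collar up. The unwinder shows its spindle and black hub. Next I triangulate.

```bash
cat > h.py <<'E'
import numpy as np, cv2, pickle
from scipy.spatial.transform import Rotation as R
from scipy.optimize import least_squares
def foc(f): return 192/np.tan(np.radians(f["vfov"]/2))
def proj(f,P):
    P=np.atleast_2d(P); c=R.from_euler('xyz',f["rotation"]).inv().apply(P-f["xyz"])
    return c[:,:2]/c[:,2:]*foc(f)+[f["cx"],f["cy"]]
def ray(f,uv):
    d=np.array([(uv[0]-f["cx"])/foc(f),(uv[1]-f["cy"])/foc(f),1]); d=R.from_euler('xyz',f["rotation"]).apply(d)
    return d/np.linalg.norm(d)
def tri(obs):
    A=np.zeros((3,3));b=np.zeros(3)
    for f,uv in obs:
        d=ray(f,uv);M=np.eye(3)-np.outer(d,d);A+=M;b+=M@f["xyz"]
    P=np.linalg.solve(A,b); e=[np.round(proj(f,P)[0]-uv,1).tolist() for f,uv in obs]
    return P,e
def onz(f,uv,z):
    d=ray(f,uv); return f["xyz"]+d*(z-f["xyz"][2])/d[2]
def tool(s):return R.from_euler('xyz',s["ee_rot"])
E
python3 - <<'E'
from h import *
fs=pickle.load(open("f0.pkl","rb")); S,D=fs["scene"],fs["side"]
o=lambda x0,y0,k,u,v:np.array([x0+(u+.5)/k-.5,y0+(v+.5)/k-.5])
pts={"roll":(o(151,170,6,124,104),o(257,280,6,124,105)),"flange":(o(276,207,6,124,101),o(232,163,6,125,99)),
"tip":(o(218,148,5,123,55),o(180,207,5,224,41)),"platter":(o(218,148,5,152,106),o(180,207,5,173,110)),
"tape1":(np.array([343,352])*.64,np.array([451,366])*.64),
"cupTop":(np.array([554,386])*.64,np.array([417,199])*.64)}
P={}
for k,(a,b) in pts.items():
    P[k],e=tri([(S,a),(D,b)]); print(k,P[k].round(4),e)
d=P["tip"]-P["platter"]; print(np.linalg.norm(d),np.degrees(np.arccos(d[2]/np.linalg.norm(d))),np.degrees(np.arctan2(-d[1],-d[0])))
E
```

```text
roll [0.4445 0.2404 0.0498] [[-0.5, 0.2], [-0.6, -0.4]]
flange [ 0.4745 -0.2304  0.0424] [[-0.6, 0.5], [-0.5, -0.4]]
tip [0.5817 0.017  0.1543] [[-0.5, 0.4], [-0.5, -0.4]]
platter [0.616  0.0128 0.0809] [[-0.3, 0.2], [-0.3, -0.3]]
tape1 [0.3758 0.0084 0.0218] [[-1.1, 0.7], [-1.1, -0.8]]
cupTop [ 0.4007 -0.4324  0.1181] [[-0.4, 0.3], [-0.2, -0.2]]
0.08112836617135409 25.196168760234038 -6.9763834864533445
```

Measured: roll top at z≈0.050, flange top 0.042, tip (0.582, 0.017, 0.154), axis lean 25.2°, unwinder yaw ≈ -7°. I move above the roll with tool y across the lean plane.

>>> jog_arm(
  deltas=[
    [[0.65,0.56,0,-0.5],[1.3,1.12,0,-1],[1.95,1.7,0,-1.5],[2.6,2.3,0,-2],[3.2,2.85,0,-2.5],[3.85,3.4,0,-3],[4.45,3.95,0,-3.56],[5.05,4.5,0,-3.56]],
  ],
  grip=87.6,
)

```text
t: 1.15
eef_pos: [0.4452, 0.239, 0.2266]
ee_rot: [-3.141, -0.0, -0.121]
force: [-0.2, -0.3, 0.4]
width: 0.0874
gripper_force: 0.0
```

>>> jog_arm(
  deltas=[
    [[0,0,0.5,0],[0,0,0.5,0]],
  ],
)

```text
t: 1.4
eef_pos: [0.444, 0.239, 0.1949]
ee_rot: [3.139, 0.003, -0.124]
force: [-0.2, 0.1, 0.7]
width: 0.0875
gripper_force: 0.0
```

Run:
```python
from h import *
from station import arm, grab_frame
f=grab_frame("wrist"); s=arm.get_state(); pickle.dump((f,s),open("w1.pkl","wb"))
print(s["t"],s["eef_pos"],s["ee_rot"],s["force"])
im=f["img"][:,:,::-1].copy(); 
print(proj(f,[[.4445,.2404,.049],s["eef_pos"]]))
cv2.imwrite("pics/w1.png",im)
```

```text
1.45 [0.44464926 0.24000315 0.19624462] [ 3.13982752e+00  9.69768710e-04 -1.22360063e-01] [0.01627546 0.64559071 0.46298165]
[[250.79168266 176.18312144]
 [250.05159843 241.65950156]]
```

View pics/w1.png

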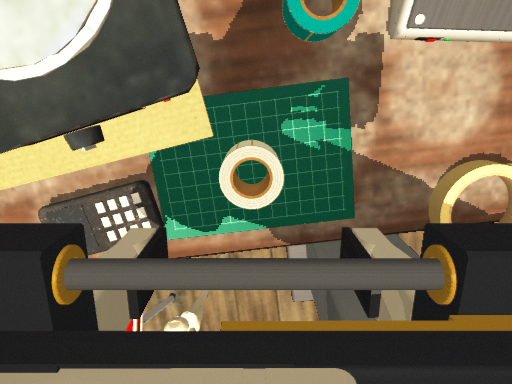

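The view shows the roll's bore at about (252,177), within 1 mm of the prediction. I descend and grip.

>>> jog_arm(
  deltas=[
    [[0,0,0.6,0],[0,0,1.2,0],[0,0,1.8,0],[0,0,2.3,0],[0,0,2.7,0],[0,0,2.95,0],[0,0,3.0,0],[0,0,3.0,0]],
  ],
)

```text
t: 2.45
eef_pos: [0.4453, 0.2411, 0.0172]
ee_rot: [-3.141, -0.001, -0.122]
force: [-0.1, -0.3, 0.2]
width: 0.0871
gripper_force: 0.0
```

>>> jog_arm(
  deltas=[
    [[0,0,0,0],[0,0,0,0],[0,0,0,0],[0,0,0,0],[0,0,0,0],[0,0,0,0]],
  ],
  grip=50,
  squeeze=8,
)

```text
t: 3.2
eef_pos: [0.4451, 0.2406, 0.0168]
ee_rot: [-3.141, -0.0, -0.122]
force: [-1.5, -0.2, 5.5]
width: 0.0592
gripper_force: 8.0
```

>>> jog_arm(
  deltas=[
    [[0,0,-0.4,0],[0,0,-1.0,0],[0,0,-1.8,0],[0,0,-2.6,0],[0,0,-3.3,0],[0,0,-3.8,0],[0,0,-3.8,0]],
  ],
)

```text
t: 4.08
eef_pos: [0.4456, 0.2413, 0.2466]
ee_rot: [-3.138, -0.002, -0.122]
force: [-0.3, 0.6, -2.7]
width: 0.0586
gripper_force: 8.0
```

>>> jog_arm(
  deltas=[
    [[0.2,0.5,0,0],[0.4,1.1,0,0],[0.6,1.7,0,0],[0.9,2.3,0,0],[1.1,2.8,0,0],[1.3,3.2,0,0],[1.35,3.44,0,0],[1.35,3.44,0,0]],
  ],
)

```text
t: 5.08
eef_pos: [0.4996, 0.0251, 0.2436]
ee_rot: [3.141, 0.002, -0.124]
force: [0.5, 0.4, -0.5]
width: 0.0588
gripper_force: 8.0
```

Run:
```python
from h import *
from station import arm, grab_frame
f=grab_frame("wrist"); d=grab_frame("side"); s=arm.get_state(); pickle.dump((f,d,s),open("w2.pkl","wb"))
print(s["t"],s["eef_pos"],s["ee_rot"],s["force"],s["width"])
print(proj(f,[[.5817,.017,.1543],[.616,.0128,.0809]]))
a=f["img"][:,:,::-1]; b=d["img"][150:342,130:386,::-1]
cv2.imwrite("pics/w2.png",np.hstack([cv2.resize(a,(400,300)),cv2.resize(b,(400,300),interpolation=cv2.INTER_CUBIC)]))
cv2.imwrite("pics/w2.png",np.vstack([cv2.resize(a[0:230],(800,360)),cv2.resize(b[:, :],(320,240))[:, [*range(320)]+[319]*480]]))
```

```text
5.175 [0.49980685 0.02607718 0.24404673] [ 3.14147218e+00  8.06162258e-04 -1.22347976e-01] [ 0.21769924  0.35122041 -0.40230233] 0.0591641763099302
[[249.59443855  79.54062057]
 [250.32550146  42.39783949]]
```

View pics/w2.png

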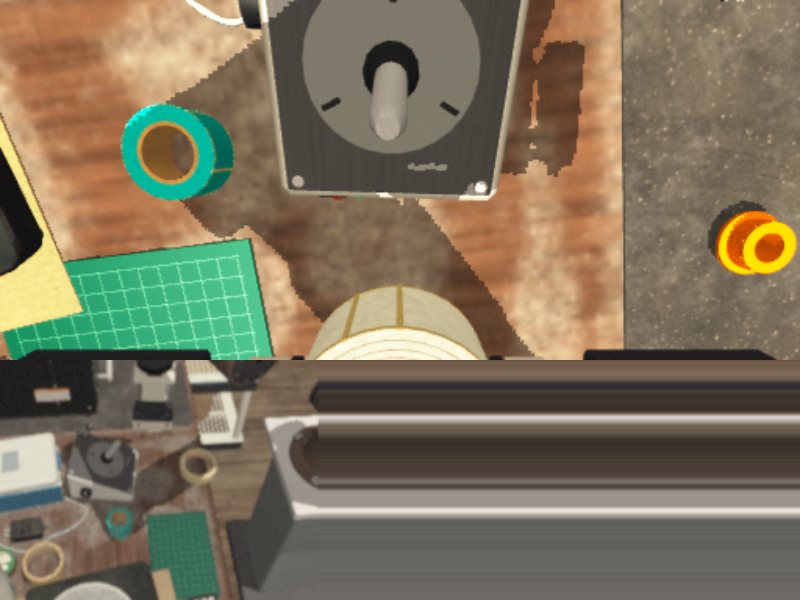

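The wrist view shows the tip near (247,77) and the front screws tilted about 1.6° to my yaw, so the unwinder yaw is ≈ -8.7°. I check the roll's centring in the hand and refine the tip numerically.

Run:
```python
from h import *
f,d,s=pickle.load(open("w2.pkl","rb"))
g=f["img"].astype(int)
for r in (208,212,216,220): 
    row=g[r].sum(1); m=row>480
    x=np.where(m[180:330])[0]+180
    print(r,x.min(),x.max(),(x.min()+x.max())/2)
print(onz(f,(247,77.3),.1543), s["eef_pos"])
# tip from lit cap: fine crop intensities
for z in (.276,.23): print(z,proj(f,[s["eef_pos"]*[1,1,0]+[0,0,z]]))
yaw=-.1223;ty=np.array([np.sin(yaw),-np.cos(yaw),0]);tx=np.array([np.cos(yaw),np.sin(yaw),0])
c=s["eef_pos"]*[1,1,0]
for z in (.276,.23): print(proj(f,[c+[0,0,z]+k*.03*ty for k in(-1,1)]+[c+[0,0,z]+.03*tx]).round(1).tolist())
a,b=[onz(f,(x/1.5625,y/1.565),.045) for x,y in((298,182),(481,187))]
print("edge yaw",np.degrees(np.arctan2((b-a)[0],-(b-a)[1])),np.linalg.norm(a-b),(a+b)/2)
```

```text
208 180 300 240.0
212 180 303 241.5
216 180 305 242.5
220 201 306 253.5
[0.58339011 0.01860322 0.1543    ] [0.49980685 0.02607718 0.24404673]
0.276 [[249.58050826 273.42676034]]
0.23 [[250.50217491 231.21679491]]
[[177.3, 273.5], [321.9, 273.3], [249.3, 204.5]]
[[195.6, 231.3], [305.4, 231.2], [250.3, 177.7]]
edge yaw -8.590682275302035 0.12104149140418274 [0.54977859 0.02250335 0.045     ]
```

>>> jog_arm(
  deltas=[
    [[0.3,0,0,0.3],[0.8,-0.03,0,0.3],[1.3,-0.06,0,0.3],[1.55,-0.06,0,0.3],[1.55,-0.06,0.4,0.3],[1.55,-0.06,0.8,0.3],[1.55,-0.06,1.05,0.3],[1.55,-0.06,1.15,0.3]],
  ],
)

```text
t: 6.18
eef_pos: [0.5928, 0.0181, 0.1748]
ee_rot: [3.141, 0.001, -0.148]
force: [0.7, 0.1, -0.8]
width: 0.0587
gripper_force: 8.0
```

>>> jog_arm(
  deltas=[
    [[0,0,0.15,0],[0,0,0.3,0],[0,0,0.42,0],[0,0,0.45,0],[0,0,0.45,0]],
  ],
)

```text
t: 6.8
eef_pos: [0.593, 0.018, 0.1486]
ee_rot: [3.142, -0.0, -0.148]
force: [-0.3, -0.3, -2.1]
width: 0.059
gripper_force: 8.0
```

Run:
```python
from h import *
from station import arm, grab_frame
fs={n:grab_frame(n) for n in("scene","side","wrist")}; s=arm.get_state(); pickle.dump((fs,s),open("w3.pkl","wb"))
print(s["t"],s["eef_pos"],s["ee_rot"],s["force"],s["width"])
def cr(n,w,h):
    u,v=proj(fs[n],[.59,.018,.13])[0]; x0,y0=int(u-w/2),int(v-h/2)
    return cv2.resize(fs[n]["img"][y0:y0+h,x0:x0+w,::-1],(400,300),interpolation=cv2.INTER_CUBIC)
cv2.imwrite("pics/w3.png",np.vstack([np.hstack([cr("scene",96,72),cr("side",96,72)]),cv2.resize(fs["wrist"]["img"][:,:,::-1],(400,300))[:,[*range(400)]+[399]*400]]))
```

```text
6.95 [0.59315033 0.01812687 0.14892313] [-3.14133240e+00 -5.78560632e-04 -1.48255741e-01] [-0.5738304   1.31774157 -0.72918677] 0.05930400524038893
```

View pics/w3.png

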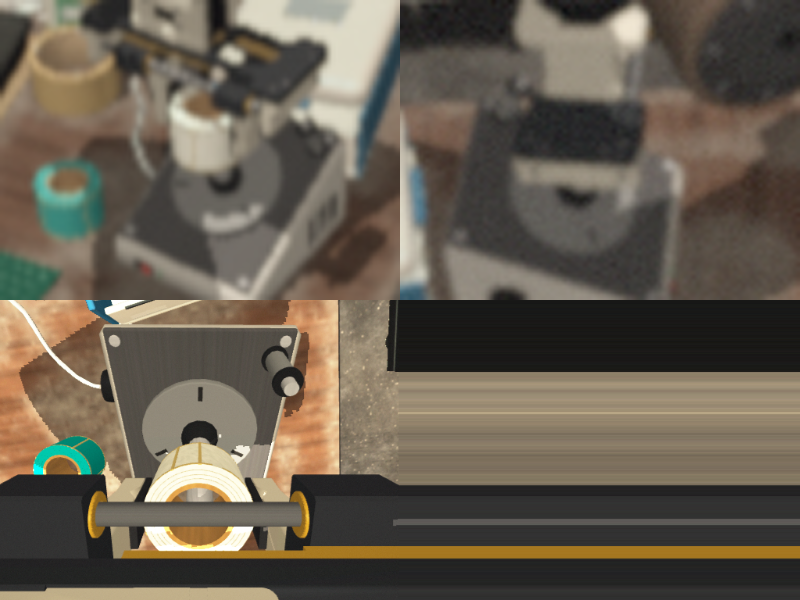

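The shaft is inside the bore without contact force. I slide along the axis with a light grip so the roll can pivot.

>>> jog_arm(
  deltas=[
    [[0.03,0,0.08,0],[0.07,0,0.16,0],[0.11,0,0.25,0],[0.15,0,0.34,0],[0.19,0,0.42,0],[0.23,0,0.5,0],[0.23,0,0.5,0]],
  ],
  squeeze=4,
)

```text
t: 7.82
eef_pos: [0.6068, 0.016, 0.1179]
ee_rot: [3.141, 0.0, -0.148]
force: [-1.2, -0.5, -2.1]
width: 0.0588
gripper_force: 4.0
```

>>> jog_arm(
  deltas=[
    [[0.03,0,0.05,0],[0.05,0,0.1,0],[0.07,0,0.15,0],[0.09,0,0.2,0],[0.09,0,0.2,0]],
  ],
)

```text
t: 8.45
eef_pos: [0.6124, 0.0153, 0.1061]
ee_rot: [-3.142, -0.0, -0.148]
force: [1.6, 0.4, -0.7]
width: 0.0568
gripper_force: 3.9
```

>>> jog_arm(
  deltas=[
    [[0,0,0,0],[0,0,0,0],[0,0,0,0],[0,0,0,0]],
  ],
  grip=80,
)

```text
t: 8.95
eef_pos: [0.6119, 0.0153, 0.1067]
ee_rot: [-3.142, -0.0, -0.148]
force: [1.2, 0.3, -0.1]
width: 0.0798
gripper_force: 0.0
```

>>> jog_arm(
  deltas=[
    [[0,0,-0.6,0],[-0.4,0,-1.4,0],[-1,0,-2.2,0],[-1.6,0,-2.6,0],[-2,0,-2.6,0],[-2,0,-2.6,0]],
  ],
)

```text
t: 9.7
eef_pos: [0.4921, 0.0331, 0.2637]
ee_rot: [-3.14, -0.002, -0.147]
force: [-0.5, 0.5, 0.2]
width: 0.0797
gripper_force: 0.0
```

```bash
cat > look.py <<'E'
import sys
from h import *
from station import arm, grab_frame
n=sys.argv[1]
fs={n:grab_frame(n) for n in("scene","side","wrist")}; s=arm.get_state(); pickle.dump((fs,s),open(n+".pkl","wb"))
print(s["t"],s["eef_pos"],s["ee_rot"],s["force"],s["width"])
def cr(n,w,h):
    u,v=proj(fs[n],[.6,.017,.1])[0]; x0,y0=int(u-w/2),int(v-h/2)
    return cv2.resize(fs[n]["img"][y0:y0+h,x0:x0+w,::-1],(300,225),interpolation=cv2.INTER_CUBIC)
cv2.imwrite(f"pics/{n}.png",np.hstack([np.vstack([cr("scene",64,48),cr("side",64,48)]),cv2.resize(fs["wrist"]["img"][:,:,::-1],(500,375))[:,:][[*range(375)]+[374]*75]]))
E
python3 look.py w4
```

```text
9.85 [0.49360407 0.03298185 0.26254262] [ 3.14155896e+00 -1.33277561e-04 -1.48156922e-01] [-0.5653662   0.74087645  0.23086793] 0.07996466563669401
```

View pics/w4.png

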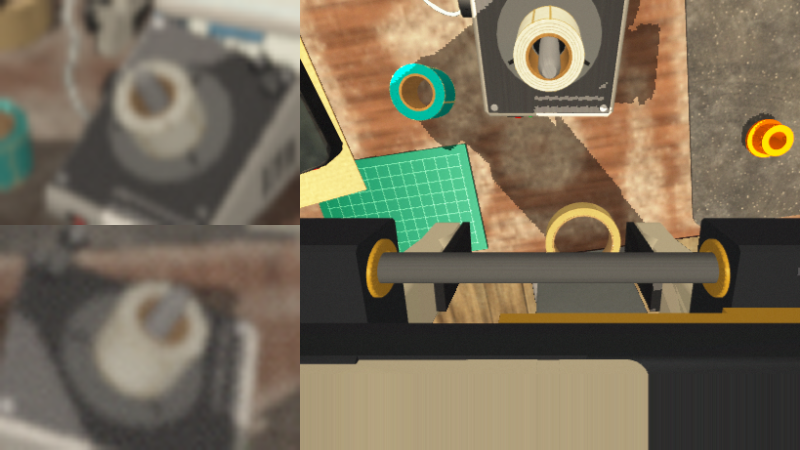

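The roll is on the spindle and near the platter. I straddle the shaft with the fingers and press the roll's face lightly to make sure it is seated.

>>> jog_arm(
  deltas=[
    [[0.4,0,0,0],[1.0,0,0,0],[1.5,0,0,0],[1.62,0,0.2,0],[1.62,0,0.7,0],[1.62,0,1.3,0],[1.62,0,1.7,0],[1.62,0,1.9,0]],
  ],
  grip=27,
)

```text
t: 10.85
eef_pos: [0.5883, 0.0182, 0.1462]
ee_rot: [3.14, 0.003, -0.149]
force: [0.4, -0.7, 0.6]
width: 0.0272
gripper_force: 0.0
```

>>> jog_arm(
  deltas=[
    [[0,0,0.08,0],[0,0,0.16,0],[0,0,0.24,0],[0,0,0.28,0],[0,0,0.28,0]],
  ],
)

```text
t: 11.48
eef_pos: [0.5894, 0.0186, 0.1318]
ee_rot: [-3.142, -0.0, -0.148]
force: [0.3, -0.8, 0.3]
width: 0.027
gripper_force: 0.0
```

>>> jog_arm(
  deltas=[
    [[0,0,0.03,0],[0,0,0.06,0],[0,0,0.09,0],[0,0,0.12,0],[0,0,0.12,0]],
  ],
)

```text
t: 12.1
eef_pos: [0.5893, 0.0185, 0.1244]
ee_rot: [3.141, 0.0, -0.148]
force: [0.1, -0.6, -0.4]
width: 0.0267
gripper_force: 0.6
```

>>> jog_arm(
  deltas=[
    [[0,0,0.015,0],[0,0,0.03,0],[0,0,0.045,0],[0,0,0.06,0],[0,0,0.06,0]],
  ],
)

```text
t: 12.72
eef_pos: [0.5897, 0.0184, 0.1236]
ee_rot: [3.141, -0.002, -0.147]
force: [-9.3, -1.0, 19.6]
width: 0.027
gripper_force: 11.0
```

Contact came at TCP z = 0.1236, exactly where a seated roll's face should be, so the roll is flat. Next I lift and check the clearance of the black machine near the flange.

>>> jog_arm(
  deltas=[
    [[0,0,-0.3,0],[0,0,-0.9,0],[0,0,-1.7,0],[-0.4,0,-2.2,0],[-1,0,-2.2,0],[-1.3,0,-2.2,0],[-1.3,0,-2.2,0]],
  ],
  grip=80,
)

```text
t: 13.6
eef_pos: [0.5116, 0.0303, 0.2533]
ee_rot: [-3.141, -0.001, -0.147]
force: [0.8, -0.2, 0.8]
width: 0.0799
gripper_force: 0.0
```

Run:
```python
from h import *
from station import arm, grab_frame
fs=pickle.load(open("f0.pkl","rb"))
for uv in((478,300),(583,328),(500,310),(552,310)): print("scene",onz(fs["scene"],np.array(uv)*.64,0.0 if uv[0] in(478,583) else .03).round(3))
for uv in((322,298),(342,255),(330,225)): print("side",onz(fs["side"],np.array(uv)*.64,.03).round(3))
f=grab_frame("wrist"); s=arm.get_state(); pickle.dump((f,s),open("w5.pkl","wb"))
print(s["t"],s["eef_pos"],s["ee_rot"])
# seated check: expected rims, and measured bright ring ellipse
psi=np.radians(-8.6);ax=np.array([-np.sin(np.radians(25))*np.cos(psi),-np.sin(np.radians(25))*np.sin(psi),np.cos(np.radians(25))])
tip=np.array([.5845,.0195,.1543]); e1=np.array([-np.sin(psi),np.cos(psi),0]);e2=np.cross(ax,e1)
t=np.linspace(0,2*np.pi,60)[:,None]
im=f["img"][:,:,::-1].copy()
hsv=cv2.cvtColor(im,cv2.COLOR_BGR2HSV)
orr=cv2.inRange(hsv,(5,150,120),(30,255,255))
for rr in(.030,.017):
    p=proj(f,tip-.034*ax+rr*(np.cos(t)*e1+np.sin(t)*e2)); print(rr,cv2.fitEllipse(p.astype(np.float32)))
    cv2.polylines(im,[np.round(p*16).astype(np.int32)],True,(0,0,255) if rr>.02 else (255,0,0),1,cv2.LINE_AA,4)
cv2.circle(im,tuple(int(v) for v in proj(f,tip)[0]),2,(0,255,0),-1)
for r in (0,): pass
print(proj(f,[[.4745,-.2304,.0424]]))
u,v=proj(f,tip-.03*ax)[0]; c=im[max(0,int(v)-45):int(v)+45,int(u)-60:int(u)+60]; print(c.shape)
c=cv2.resize(c,None,fx=4,fy=4,interpolation=cv2.INTER_CUBIC)
cv2.imwrite("pics/w5.png",c)
```

```text
scene [ 0.669 -0.201  0.   ]
scene [ 0.683 -0.449  0.   ]
scene [ 0.631 -0.265  0.03 ]
scene [ 0.679 -0.373  0.03 ]
side [ 0.644 -0.194  0.03 ]
side [ 0.594 -0.334  0.03 ]
side [ 0.623 -0.448  0.03 ]
13.65 [0.51235989 0.03030257 0.2531482 ] [-3.14141133e+00 -6.05423138e-04 -1.47493785e-01]
0.03 ((252.89898681640625, 72.59801483154297), (73.44084167480469, 74.42706298828125), 94.61811065673828)
0.017 ((252.89784240722656, 74.37410736083984), (41.473716735839844, 42.10233688354492), 94.10220336914062)
[[490.93032311 162.6189095 ]]
(90, 120, 3)
```

View pics/w5.png

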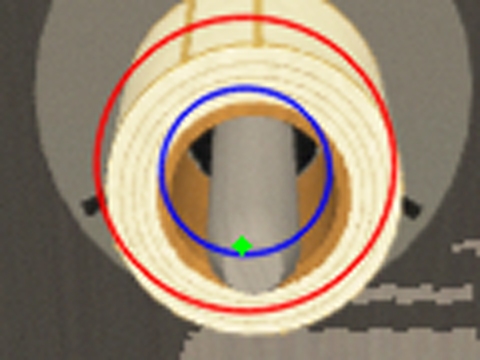

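The roll's ring sits concentric with the shaft and the black hub fills the core. My overlay is offset about (2.5, 5–6) px, so the tip is at ≈ (0.581, 0.0175), which agrees with the scene and side fix. Now the flange.

>>> jog_arm(
  deltas=[
    [[0,0.5,0,0],[0,1.2,0,0],[0,1.9,0,0],[0,2.6,0,0],[0,3.3,0,0],[0,3.9,0,0],[0.02,4.39,0,0],[0.02,4.39,0,0]],
  ],
)

```text
t: 14.65
eef_pos: [0.4747, -0.2326, 0.252]
ee_rot: [3.141, 0.002, -0.151]
force: [-0.9, 0.4, -0.7]
width: 0.0797
gripper_force: 0.0
```

>>> jog_arm(
  deltas=[
    [[0,0,0.5,0],[0,0,1.0,0],[0,0,1.4,0],[0,0,1.4,0]],
  ],
)

```text
t: 15.15
eef_pos: [0.4738, -0.2301, 0.167]
ee_rot: [3.142, 0.004, -0.148]
force: [0.5, 0.1, -0.1]
width: 0.0798
gripper_force: 0.0
```

Run:
```python
from h import *
from station import arm, grab_frame
f=grab_frame("wrist"); s=arm.get_state(); pickle.dump((f,s),open("w6.pkl","wb"))
print(s["t"],s["eef_pos"],s["ee_rot"])
P=np.array([.4745,-.2304,.040]); print(proj(f,P))
hsv=cv2.cvtColor(f["img"],cv2.COLOR_RGB2HSV)
m=cv2.inRange(hsv,(3,150,100),(32,255,255))
n,l,st,ce=cv2.connectedComponentsWithStats(m)
for i in np.argsort(-st[1:,4])[:3]+1: print(st[i],ce[i])
# bore: hole in bright collar top
u,v=proj(f,P)[0]
c=f["img"][int(v)-50:int(v)+50,int(u)-60:int(u)+60,::-1]
cv2.imwrite("pics/w6.png",cv2.resize(c,None,fx=5,fy=5,interpolation=cv2.INTER_CUBIC)); print(int(u)-60,int(v)-50)
```

```text
15.2 [ 0.47470502 -0.23039459  0.16848397] [ 3.14118569e+00  1.89766623e-03 -1.47716886e-01]
[[252.99233476 180.39770281]]
[ 203  315  309   16 3567] [373.06363891 324.41855901]
[ 230  149   51   51 1831] [254.94593119 173.80830147]
[409 245  32  60 959] [427.818561  274.7632951]
192 130
```

View pics/w6.png

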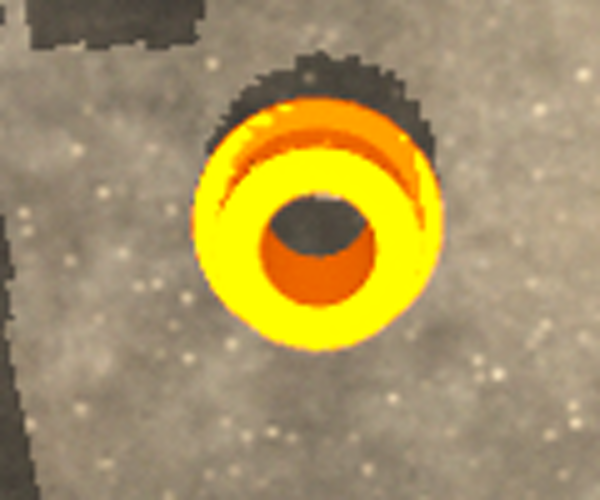

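The collar bore lies at about (255,179), 2 px from the prediction, which matches the wrist camera's known 2 mm sideways bias. I descend and grip the collar above the flange disc.

>>> jog_arm(
  deltas=[
    [[0,0,0.6,0],[0,0,1.2,0],[0,0,1.7,0],[0,0,2.1,0],[0,0,2.3,0],[0,0,2.37,0],[0,0,2.37,0]],
  ],
)

```text
t: 16.08
eef_pos: [0.4752, -0.2307, 0.0275]
ee_rot: [3.141, -0.001, -0.148]
force: [0.7, 0.4, -0.7]
width: 0.0801
gripper_force: 0.0
```

>>> jog_arm(
  deltas=[
    [[0,0,0,0],[0,0,0,0],[0,0,0,0],[0,0,0,0],[0,0,0,0],[0,0,0,0],[0,0,0,0]],
  ],
  grip=25,
  squeeze=6,
)

```text
t: 16.95
eef_pos: [0.4745, -0.2306, 0.0268]
ee_rot: [3.142, 0.0, -0.148]
force: [-0.7, -0.5, 1.6]
width: 0.0354
gripper_force: 6.0
```

>>> jog_arm(
  deltas=[
    [[0,0,-0.4,0],[0,0,-1.0,0],[0,0,-1.8,0],[0,0,-2.6,0],[0,0,-3.3,0],[0,0,-3.7,0],[0,0,-3.7,0]],
  ],
)

```text
t: 17.82
eef_pos: [0.4754, -0.2307, 0.2508]
ee_rot: [-3.142, -0.004, -0.148]
force: [0.2, 1.1, -0.9]
width: 0.0353
gripper_force: 6.0
```

>>> jog_arm(
  deltas=[
    [[0,-0.5,0,0],[0.1,-1.2,0,0],[0.3,-2.0,0,0],[0.5,-2.8,0,0],[0.8,-3.5,0,0],[1.1,-4.1,0,0],[1.19,-4.35,0,0],[1.19,-4.35,0,0]],
  ],
)

```text
t: 18.82
eef_pos: [0.5833, 0.0176, 0.2473]
ee_rot: [3.141, 0.002, -0.147]
force: [-0.0, -0.5, -0.7]
width: 0.0349
gripper_force: 6.0
```

>>> jog_arm(
  deltas=[
    [[0,0,0.3,0],[0,0,0.7,0],[0,0,1.0,0],[0,0,1.1,0],[0,0,1.1,0]],
  ],
)

```text
t: 19.45
eef_pos: [0.5834, 0.0163, 0.1828]
ee_rot: [3.141, 0.0, -0.149]
force: [0.3, -0.6, -0.0]
width: 0.0352
gripper_force: 6.0
```

Run:
```python
from h import *
from station import arm, grab_frame
fs={n:grab_frame(n) for n in("scene","side")}; s=arm.get_state(); pickle.dump((fs,s),open("w7.pkl","wb"))
print(s["t"],s["eef_pos"],s["ee_rot"],s["force"],s["width"])
C=s["eef_pos"]+[0,0,-.0238]; tip=np.array([.581,.0175,.1543])
pr={}
for n,f in fs.items():
    hsv=cv2.cvtColor(f["img"],cv2.COLOR_RGB2HSV); m=cv2.inRange(hsv,(3,120,80),(22,255,255))
    u=proj(f,C+[0,0,.02])[0]; m2=np.zeros_like(m); x,y=int(u[0]),int(u[1]); m2[y-25:y+25,x-25:x+25]=m[y-25:y+25,x-25:x+25]
    k,l,st,ce=cv2.connectedComponentsWithStats(m2); i=1+np.argmax(st[1:,4]); print(n,st[i],ce[i],"pred mid",u,"tip",proj(f,tip)[0],"bottom",proj(f,C)[0])
def cr(n):
    u,v=proj(fs[n],C)[0];x,y=int(u),int(v); return cv2.resize(fs[n]["img"][y-30:y+30,x-40:x+40,::-1],(400,300),interpolation=cv2.INTER_CUBIC)
cv2.imwrite("pics/w7.png",np.hstack([cr("scene"),cr("side")]))
```

```text
19.55 [0.58399173 0.0167706  0.18360335] [-3.14124054e+00 -1.08550943e-03 -1.48543013e-01] [ 0.14968626 -0.31284724 -0.0749094 ] 0.034998158574514396
scene [236 145  11  15 118] [240.99152542 152.50847458] pred mid [241.80084511 152.88289593] tip [241.52029487 159.03171967] bottom [242.02903539 157.36172648]Traceback (most recent call last):
  File "<stdin>", line 10, in <module>
    return _wrapfunc(a, 'argmax', axis=axis, out=out, **kwds)
    return bound(*args, **kwds)
ValueError: attempt to get argmax of an empty sequence
```

>>> jog_arm(
  deltas=[
    [[0,0,0.05,0],[0,0,0.1,0],[0,0,0.15,0],[0.01,0,0.2,0],[0.01,0,0.2,0]],
  ],
  squeeze=5,
)

```text
t: 20.18
eef_pos: [0.5841, 0.0172, 0.1703]
ee_rot: [-3.141, 0.001, -0.148]
force: [-0.1, 1.6, -1.2]
width: 0.0351
gripper_force: 5.0
```

Run:
```python
from station import arm
s=arm.get_state(); print(s["eef_pos"],s["force"],s["moment"])
```

```text
[0.58413826 0.01715416 0.17030966] [-0.10797722  1.62830546 -1.21488822] [0.48492819 0.06861094 0.01174562]
```

Eight millimetres past the tip with no resistance, so the tip is in the bore. I continue along the axis and let it pivot.

>>> jog_arm(
  deltas=[
    [[0.02,0,0.04,0],[0.04,0,0.08,0],[0.06,0,0.12,0],[0.08,0,0.16,0],[0.1,0,0.2,0],[0.1,0,0.2,0]],
  ],
  squeeze=4,
)

```text
t: 20.92
eef_pos: [0.5905, 0.0165, 0.1605]
ee_rot: [-3.141, -0.001, -0.148]
force: [-6.1, 3.9, 13.2]
width: 0.0356
gripper_force: 10.6
```

>>> jog_arm(
  deltas=[
    [[0.02,0,0.04,0],[0.04,0,0.08,0],[0.06,0,0.12,0],[0.08,0,0.16,0],[0.08,0,0.16,0]],
  ],
)

```text
t: 21.55
eef_pos: [0.5937, 0.016, 0.1583]
ee_rot: [-3.141, -0.003, -0.145]
force: [-37.5, 11.6, 69.6]
width: 0.0355
gripper_force: 34.7
```

>>> jog_arm(
  deltas=[
    [[-0.05,0,-0.1,0],[-0.1,0,-0.2,0],[-0.12,0,-0.25,0],[-0.12,0,-0.25,0]],
  ],
)

```text
t: 22.05
eef_pos: [0.588, 0.0164, 0.1639]
ee_rot: [3.141, 0.0, -0.148]
force: [1.9, 2.0, 1.1]
width: 0.0354
gripper_force: 4.0
```

Run:
```python
from h import *
from station import arm, grab_frame
fs={n:grab_frame(n) for n in("scene","side","wrist")}; s=arm.get_state(); pickle.dump((fs,s),open("w8.pkl","wb"))
print(s["t"],s["eef_pos"],s["force"],s["moment"],s["width"])
f=fs["wrist"]
tip=np.array([.581,.0175,.1543])
print("TCP px",proj(f,s["eef_pos"]),"tip",proj(f,tip))
hsv=cv2.cvtColor(f["img"],cv2.COLOR_RGB2HSV); m=cv2.inRange(hsv,(3,150,100),(32,255,255))
k,l,st,ce=cv2.connectedComponentsWithStats(m)
for i in np.argsort(-st[1:,4])[:4]+1: print(st[i],ce[i].round(1))
sc=fs["scene"];u,v=proj(sc,s["eef_pos"])[0].astype(int)
a=cv2.resize(f["img"][130:322,126:382,::-1],(400,300),interpolation=cv2.INTER_CUBIC)
b=cv2.resize(sc["img"][v-24:v+24,u-32:u+32,::-1],(400,300),interpolation=cv2.INTER_CUBIC)
cv2.imwrite("pics/w8.png",np.hstack([a,b]))
```

```text
22.2 [0.5880603  0.01638605 0.16371179] [0.52476243 1.5016112  1.53511912] [ 0.78480283 -0.26731469  0.04723713] 0.035617610743708804
TCP px [[252.23015721 241.60171821]] tip [[252.19666112 246.70534571]]
[ 101  315  389   16 4789] [312.6 324. ]
[ 213  183   81   76 4250] [253.  226.5]
[  62  188   44   36 1086] [ 82.1 206.7]
[329 245  17  60 579] [338.4 274.8]
```

Backed off with forces near zero. The pads probably hold the collar from pivoting. With the shaft 14 mm inside the bore, I open the fingers just slightly so it can tilt and slide between them.

>>> jog_arm(
  deltas=[
    [[0,0,0,0],[0,0,0,0],[0,0,0,0],[0,0,0,0]],
  ],
  grip=42,
)

```text
t: 22.7
eef_pos: [0.5878, 0.0163, 0.1641]
ee_rot: [3.141, 0.0, -0.148]
force: [-0.7, -0.1, 0.0]
width: 0.0422
gripper_force: 0.0
```

Run:
```python
from h import *
from station import arm, grab_frame
fs={n:grab_frame(n) for n in("scene","side","wrist")}; s=arm.get_state(); pickle.dump((fs,s),open("w9.pkl","wb"))
print(s["t"],s["eef_pos"],s["force"],s["moment"],s["width"])
f=fs["wrist"]
hsv=cv2.cvtColor(f["img"],cv2.COLOR_RGB2HSV); m=cv2.inRange(hsv,(3,150,100),(32,255,255))
k,l,st,ce=cv2.connectedComponentsWithStats(m)
for i in np.argsort(-st[1:,4])[:4]+1: print(st[i],ce[i].round(1))
ax=np.array([-.418,.063,.906]); tip=np.array([.581,.0175,.1543])
print("home collar top",proj(f,tip-.009*ax),"mid flange",proj(f,tip-.03*ax), "disc px width", foc(f)*.046/(f["xyz"][2]-.12))
```

```text
22.85 [0.58778495 0.0163717  0.16418559] [ 0.01906307  0.25450352 -0.44648998] [-0.00428496 -0.00218984 -0.00256683] 0.042198459494096674
[ 116  315  389   16 4796] [327.2 324. ]
[ 213  178   76   80 4070] [250.6 212.8]
[  62  188   44   36 1098] [ 82.2 206.4]
[341 245  19  60 629] [351.8 274.7]
home collar top [[252.1018563  233.53651258]] mid flange [[252.24397813 207.88825609]] disc px width 76.70426062547725
```

The flange dropped: its disc now appears 76 px wide, which matches the home height. I lift, narrow the fingers, and press the collar lightly while straddling the tip.

>>> jog_arm(
  deltas=[
    [[0,0,-0.3,0],[0,0,-0.7,0],[0,0,-0.8,0],[0,0,-0.8,0]],
  ],
)

```text
t: 23.35
eef_pos: [0.5878, 0.0165, 0.2122]
ee_rot: [-3.141, -0.0, -0.148]
force: [-0.4, -0.1, -0.4]
width: 0.0416
gripper_force: 0.0
```

>>> jog_arm(
  deltas=[
    [[-0.15,0,0,0],[-0.15,0,0,0],[-0.15,0,0.1,0],[-0.15,0,0.3,0],[-0.15,0,0.5,0],[-0.15,0,0.6,0],[-0.15,0,0.6,0]],
  ],
  grip=24,
)

```text
t: 24.22
eef_pos: [0.5786, 0.0176, 0.1754]
ee_rot: [3.141, 0.001, -0.148]
force: [0.1, 0.5, -0.1]
width: 0.0237
gripper_force: 0.0
```

Run:
```python
from station import arm
s=arm.get_state(); print(s["t"],s["eef_pos"],s["force"],s["moment"],s["width"])
```

```text
24.225 [0.5786427  0.01760043 0.17539014] [ 0.06127064  0.4641526  -0.05820701] [-0.01327295 -0.02047171  0.03131623] 0.023692232117082525
```

>>> jog_arm(
  deltas=[
    [[0,0,0.07,0],[0,0,0.14,0],[0,0,0.21,0],[0,0,0.28,0],[0,0,0.33,0],[0,0,0.33,0]],
  ],
)

```text
t: 24.98
eef_pos: [0.5788, 0.0177, 0.1561]
ee_rot: [3.141, 0.0, -0.148]
force: [0.1, 0.4, -0.1]
width: 0.024
gripper_force: 0.0
```

>>> jog_arm(
  deltas=[
    [[0,0,0.03,0],[0,0,0.06,0],[0,0,0.09,0],[0,0,0.12,0],[0,0,0.12,0]],
  ],
)

```text
t: 25.6
eef_pos: [0.5789, 0.0177, 0.149]
ee_rot: [3.141, 0.0, -0.148]
force: [-0.5, -0.6, 0.4]
width: 0.0241
gripper_force: 0.0
```

>>> jog_arm(
  deltas=[
    [[0,0,0.02,0],[0,0,0.04,0],[0,0,0.06,0],[0,0,0.06,0]],
  ],
)

```text
t: 26.1
eef_pos: [0.5794, 0.0177, 0.1474]
ee_rot: [-3.141, -0.002, -0.148]
force: [-4.1, -0.2, 12.6]
width: 0.0239
gripper_force: 6.4
```

Run:
```python
from station import arm
s=arm.get_state(); print(s["t"],s["eef_pos"],s["force"],s["moment"],s["width"])
```

```text
26.1 [0.57944872 0.01772701 0.14743217] [-4.10852433 -0.17900182 12.57314728] [0.12469249 1.67338445 0.06092589] 0.023889370814263254
```

Contact came at z≈0.148, as predicted for home. I retreat and take the final look.

>>> jog_arm(
  deltas=[
    [[0,0,-0.3,0],[0,0,-0.9,0],[-0.4,0,-1.5,0],[-0.9,0,-1.8,0],[-1.2,0,-1.8,0],[-1.2,0,-1.8,0]],
  ],
)

```text
t: 26.85
eef_pos: [0.5066, 0.0285, 0.2533]
ee_rot: [-3.141, 0.0, -0.148]
force: [0.2, -0.0, -0.5]
width: 0.0244
gripper_force: 0.0
```

Run:
```python
from h import *
from station import arm, grab_frame
fs={n:grab_frame(n) for n in("scene","side","wrist")}; s=arm.get_state(); pickle.dump((fs,s),open("w10.pkl","wb"))
print(s["t"],s["eef_pos"],s["force"])
ax=np.array([-.418,.063,.906]); tip=np.array([.581,.0175,.1543])
e1=np.array([.1495,.9888,0]);e2=np.cross(ax,e1);t=np.linspace(0,2*np.pi,60)[:,None]
f=fs["wrist"]; u,v=proj(f,tip-.03*ax)[0].astype(int); y0=max(0,v-60)
im=f["img"][:,:,::-1].copy(); im2=im.copy()
for h,r in((.009,.018),(.029,.023),(.034,.030)):
    p=proj(f,tip-h*ax+r*(np.cos(t)*e1+np.sin(t)*e2)); cv2.polylines(im2,[np.round(p*16).astype(np.int32)],True,(255,0,0),1,cv2.LINE_AA,4)
rz=lambda c:cv2.resize(c,(400,300),interpolation=cv2.INTER_CUBIC)
def cr(n):
    u,v=proj(fs[n],[.6,.017,.1])[0].astype(int); return rz(fs[n]["img"][v-30:v+30,u-40:u+40,::-1])
cv2.imwrite("pics/w10.png",np.vstack([np.hstack([rz(im[y0:y0+105,u-70:u+70]),rz(im2[y0:y0+105,u-70:u+70])]),np.hstack([cr("scene"),cr("side")])]))
```

```text
27.0 [0.50793471 0.02833411 0.25276134] [-0.11308164  0.52519807  0.49945396]
```

View pics/w10.png

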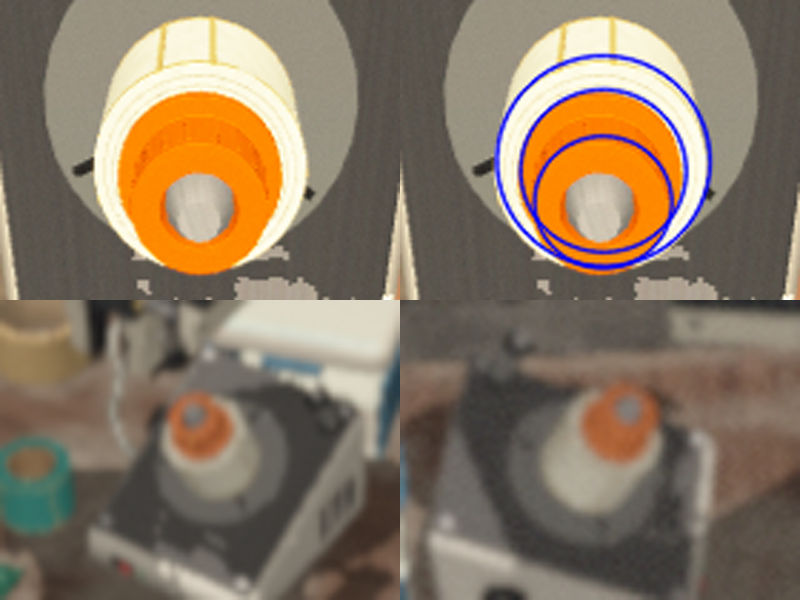

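The outlines of collar, disc and roll match the home position within 1–2 px, and the flange lies concentric on the roll. Handing in.

```bash
python3 -c "
from station import arm
print(arm.job_done())"
```

```text
the job is handed in; nothing more can be done
None
```

The label roll is on the spindle and flat on the platter, the orange flange is home in its core, and I handed the job in at about 27 s; `job_done()` returned no verdict. While the flange went on it jammed for a moment, and the wrist force reached about 80 N against the 120 N limit before I backed off and let it slide down freely.

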